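Draw the gate of a canister hopper and let the canisters into a cassette

TASK

Let the two sample canisters down out of the feed hopper: slide the grey cassette in under the hopper until it is fully home against the end wall, then draw the hopper's slide gate all the way out to its end stop so that both canisters drop into the cassette's nest. One of the bottles stands in the way of the gate: before drawing the gate, stand it upright on the worktop somewhere clear, never letting a bottle knock against the hopper or its gate. Knock nothing over, do not shift the tube rack or the timer, and leave the cassette home and the gate open.

Things in the scene. Friction and masses are not known exactly. Their poses are not given: they have to be found in the camera images.
- hopper: Fixed feed hopper, 127 x 125 x 105 mm: white square hopper (bore 100 mm, outer faces 54 mm from its centre, open top) on an aluminium frame. Two canisters lie side by side on its gate. Origin: on the worktop under the bore's centre. The gate is drawn out along its -x; the cassette's lane under the gate runs along its y, open at -y, with an end wall (face at y = +56.5 mm) at +y.
- lane_mouth (a point): Outer end of the lane, on the lane's centre line on the worktop, 92 mm from the hopper's centre along its -y. Lane 119 mm wide between cheeks 56 mm high that begin at y = -62 mm; from there out to the mouth two slanting wings, 34 mm high, widen it by about 9 mm a side.
- gate (a joint): Slide gate, m: 0 shut, 0.100 at its end stop, drawn along the hopper's -x. Friction 2.5 to 4 N; stays where left; starts 0 to 8 mm open. Steel blade 97 mm wide, upper face z = 63 mm, with an upturned lip at its outer end: 80 mm wide (hopper's y), 5 mm thick, top at z = 105 mm. Shut, there is 48 mm of clear blade between lip and hopper wall, where fingers can reach down to hook the lip.
- gate_lip (a point): Middle of the lip's inner face (towards the hopper), at z = 95 mm; moves with the gate. 102.5 mm from the hopper's centre when shut, 202.5 mm at the end stop. One bottle stands in its path, 175 to 195 mm from the hopper's centre along its -x and within 30 mm of the gate's centre line.
- cassette: Loose grey cassette, 0.25 to 0.5 kg: open square nest, 113 x 113 x 50 mm outside, 103 mm inside, 5 mm floor; an 8 mm thick, 60 mm wide tongue runs from its -y side to y = -137 mm. Origin: centre of the nest's underside. It slides on the worktop into the lane, nest (+y) first; fully home its origin and axes coincide with the hopper's and the tongue's end stays outside.
- cassette_fin (a point): Top centre of the cassette's upright fin, by which it is gripped or pushed: 110 mm from the origin along -y, z = 55 mm. The fin is 10 mm thick (cassette's x), 50 mm long (y) and rises from z = 8 to 55 mm on the tongue.
- canister_0: Sample canister, an octagonal metal body with round white end caps, 32 mm across flats, 84 mm long, 0.12 kg, lying on the gate in the hopper with its axis along the hopper's y. Origin: middle of its axis.
- canister_1: The second canister, like the first, lying beside it further from the gate's lip.
- bottle_amber: Brown bottle; 66 mm diameter body up to 108 mm, cap 40 mm diameter, 130 mm high, about 0.26 kg. Origin: centre of its underside, z axis up. One of three bottles; any of them may be the one standing in the gate's path.
- bottle_b: White bottle, red cap; 52 mm diameter body up to 88 mm, cap 30 mm diameter, 106 mm high, about 0.12 kg. Origin: centre of its underside, z axis up. One of three bottles; any of them may be the one standing in the gate's path.
- bottle_c: White bottle, blue cap; 52 mm diameter body up to 88 mm, cap 30 mm diameter, 106 mm high, about 0.11 kg. Origin: centre of its underside, z axis up. One of three bottles; any of them may be the one standing in the gate's path.
- tube_rack: Loose orange tube rack, 62 x 200 x 47 mm, long side along its y; front left. Origin: centre of its underside. Leave alone.
- bench_timer: Loose white timer, 59 x 68 x 24 mm, front right. Origin: centre of its underside. Leave alone.
There are look-alikes about, which are no part of the job. What is shaped like the canister_0 but pink is not meant.

How it is judged (in metres and radians):
On the way, in this order (a step that is already met when the one before it is completed fails the run):
1. the cassette is fully home under the hopper with the gate still shut (y of cassette in the frame of hopper between -0.006 and 0.006 m and x of cassette in the frame of hopper between -0.008 and 0.008 m and angle between the y axis of cassette and the y axis of hopper, either way round below 0.1 rad and height (world z) of cassette below 0.006 m and value of joint gate below 0.02 m), for 0.2 s.
2. the gate is drawn out to its end stop (value of joint gate above 0.096 m), for 0.2 s.
At the end, for the whole second after the job is handed in: Cassette home (within 6 mm along the lane, 8 mm across, 0.1 rad); gate over 96 mm open, at its stop; both canisters in the cassette's nest, centres within 45 mm of its middle in x and y and below z = 35 mm; all bottles upright on the worktop; everything at rest (y of cassette in the frame of hopper between -0.006 and 0.006 m and x of cassette in the frame of hopper between -0.008 and 0.008 m and angle between the y axis of cassette and the y axis of hopper, either way round below 0.1 rad and height (world z) of each of cassette, bottle_amber, bottle_b, bottle_c below 0.006 m and value of joint gate above 0.096 m and x of canister_0 in the frame of cassette between -0.045 and 0.045 m and y of canister_0 in the frame of cassette between -0.045 and 0.045 m and height (world z) of each of canister_0, canister_1 below 0.035 m and linear speed of each of canister_0, canister_1, bottle_amber, bottle_b, bottle_c below 0.02 m/s and x of canister_1 in the frame of cassette between -0.045 and 0.045 m and y of canister_1 in the frame of cassette between -0.045 and 0.045 m and angle between each of bottle_amber, bottle_b, bottle_c's own z axis and vertical below 0.1 rad and height (world z) of each of bottle_amber, bottle_b, bottle_c above -0.006 m); the robot touches nothing.
It fails at once if a bottle is knocked over (angle between any of bottle_amber, bottle_b, bottle_c's own z axis and vertical above 0.5 rad).
It fails at once if a bottle knocks against the hopper or its gate (contact force between hopper and bottle_amber above 2 N or contact force between hopper and bottle_b above 2 N or contact force between hopper and bottle_c above 2 N).
It fails at once if the tube rack or the timer is shifted by more than 20 mm (distance of any of tube_rack, bench_timer from where it was at the start of the episode above 0.02 m).
It also fails if it takes over 72 s, if anything falls off the work surface, if the arm or the gripper's body presses on something with over 40 N, if the wrist force passes 120 N, or if a joint passes its speed limit or range.

ROBOT

A 6-joint arm with a two-finger parallel gripper is mounted at the origin on a cart in front of the work surface, level with it; the furniture and walls round the work are solid. World frame = base frame: x ahead of the robot, y to its left, z up, the work surface at z = 0. Lengths are in mm, angles in rad, forces in N, time in s.
With the tool pointing down it reaches from about 350 to 975 mm from the base axis. Payload 7.1 kg.
Tool frame: the origin (TCP) lies between the finger pads; the fingertips stand 14 mm ahead of it and the grasp point (between the pads) lies 5 mm behind it; z points along the fingers, y is the line along which they close (so a half turn about z gives the same grasp; the last joint's range is limited). The gripper opens to 88 mm and grips with 3 to 60 N. Pads are 20 mm wide; open, the fingers measure 115 mm over their backs; the gripper's body (75 mm by 178 mm) begins 61 mm behind the grasp point.
Start: joints at [1.279, 0.423, 1.63, -0, 1.089, -0.019], TCP at [168.361, 601.88, 236.675] pointing down, gripper open.
Joint ranges: [-3, 3], [-0.9, 2.11], [0.09, 2.58], [-1.31, 4.45], [0.11, 2.69], [-2.54, 2.54]. Speed limits (rad/s): [2.39, 2.39, 3.01, 3.14, 3.14, 3.14].

INTERFACE

Orientations are given as a rotation vector (axis times angle).
In Python, from workcell import ctrl gives the robot as it stands. The module is installed in compiled form; this text tells all that it offers.
- The arm moves only by the tool servo_tool, never from a script. Its argument "plan" is a list of rows, each a list of 3 entries, a list of its own where there are three numbers: the closure, from 0 (fully open) to 1 (shut), then the shift along the world's x, y, z in mm, then the turn about the world's z in degrees. In form: [[hand, [x, y, z], yaw], ...]. A call has 1 to 10 rows; each row is the pose to reach, as a shift and turn from the pose commanded when the call began; what a row does not reach only later rows make up. A row lasts 1/12 s, in which the tool goes at most 41.7 mm and 7.16 degrees, less where a joint would pass 70% of its speed; a pose out of reach is approached as far as the arm can. A call with a gripper value outside its range is refused whole. The fingers move at their own pace and stop on an object; the grip force is fixed at half the most. Time passes only in rows, so rows that repeat a pose let the fingers close. It gives the time, the measured TCP pose, the force, the opening and the grip force at its end, in the units of the state.
- ctrl.get_obs(): the state, without advancing time (a new reading comes with each control period).
- ctrl.get_image(name): name is "side" or "top" or "wrist"; returns the picture (480x640x3 uint8, blue, green, red); there is no depth.
- ctrl.camera_info(name): a dict with "fovy" (degrees; the focal length in pixels is half the picture's height over the tangent of half this angle, whatever the lens; pixels are square), "cx", "cy" (the principal point, pixels), "k1" (the pictures are not rectified: a ray, as slopes to the right and down, at radius r is drawn at 1 + k1 r^2 times it, then the intrinsics apply), "rvec" (rotation vector, rad) and "tvec" (3), from world to camera coordinates, as OpenCV has them; the wrist camera has in their place "T_tool_cam" (4x4, takes a point from camera to tool coordinates, whose origin is the TCP and whose axes are the flange's). Camera axes: x right, y down, z forward; pixel columns grow to the right and rows downward; lengths in mm; the calibration is good to about 2 mm. A picture is of the moment at which its call begins: read the wrist's pose just before it. camera_info takes no time and is no camera call.
- ctrl.close_job(): hands the job in; it is judged then, once.
The state is a dict: "t": time; "qpos": joint angles; "qvel": joint speeds; "joint_torque": joint torques, N m; "ee_pos": TCP position; "orientation": TCP orientation; "ft_force": force on the tool from outside, world axes, zero at the start; "moment": the same for the moment, N m; "width": finger opening in mm; "grasp_force": force on a finger pad.
Only numpy, scipy, OpenCV 4.12 (cv2) and the standard library are available. Lean on these libraries where they do the work, as an engineer would, in place of code of your own. Each camera call takes 0.05 s, during which the arm holds its last target. There are 200 camera calls.

## Working session

There is one attempt and no reset: what is moved stays moved. The work goes in short steps, Python scripts to look and compute and a tool call to move; the robot and the scene stay as the last step left them, time stands still between calls to the robot, and variables do not carry over. Pictures are saved under pics/ and viewed, at most 13 in all, crops included, and the job is handed in when it is done.

Besides the shell and the picture viewer there is one more tool, called after ">>>" as name(argument=value, ...) on one line, values as JSON. servo_tool: Moves the arm, as the interface text tells. Its arguments: {"type":"object","properties":{"plan":{"type":"array"}},"required":["plan"]}

```bash
mkdir -p pics; cat > h.py <<'E'
import numpy as np, cv2
from workcell import ctrl
def cam(n):
    c=ctrl.camera_info(n); f=240/np.tan(np.radians(c['fovy'])/2); return c,f
def ext(n,obs=None):
    c,f=cam(n)
    if 'rvec' in c:
        R=cv2.Rodrigues(np.array(c['rvec'],float))[0]; t=np.array(c['tvec'],float).ravel()
        return c,f,R.T,-R.T@t
    o=obs or ctrl.get_obs(); T=np.array(c['T_tool_cam']); Rt=cv2.Rodrigues(np.array(o['orientation'],float))[0]
    return c,f,Rt@T[:3,:3],Rt@T[:3,3]+np.array(o['ee_pos'])
def ray(n,uv,obs=None):
    c,f,R,C=ext(n,obs); d=(np.array(uv,float)-[c['cx'],c['cy']])/f; s=d.copy()
    for _ in range(30): s=d/(1+c['k1']*(s@s))
    return C,R@np.array([s[0],s[1],1])
def onz(n,uv,z,obs=None):
    C,v=ray(n,uv,obs); return C+v*(z-C[2])/v[2]
def proj(n,p,obs=None):
    c,f,R,C=ext(n,obs); q=R.T@(np.array(p,float)-C); s=q[:2]/q[2]; return s*(1+c['k1']*(s@s))*f+[c['cx'],c['cy']]
def tri(a,b):
    (C1,v1),(C2,v2)=a,b; A=np.stack([v1,-v2],1); k=np.linalg.lstsq(A,C2-C1,rcond=None)[0]
    p,q=C1+v1*k[0],C2+v2*k[1]; return (p+q)/2,np.linalg.norm(p-q)
E
python3 - <<'E'
from h import *
o=ctrl.get_obs(); print(o)
for n in('top','side','wrist'):
    im=ctrl.get_image(n); cv2.imwrite(f'pics/{n}0.png',im); print(n,ctrl.camera_info(n))
    _,_,R,C=ext(n,o); print(C,R[:,2])
E
```

```text
{'t': 0.0, 'qpos': array([ 1.27898159e+00,  4.23854082e-01,  1.63064375e+00,  1.69807413e-05,
        1.08858329e+00, -1.90161713e-02]), 'qvel': array([ 0.00023945, -0.00111454,  0.00037359,  0.0013532 , -0.00116781,
       -0.00070403]), 'joint_torque': array([-2.23057919e-03, -5.44610631e+01, -2.73664713e+01,  6.43522432e-02,
        2.26806861e-02, -1.39751455e-04]), 'ee_pos': array([168.22708623, 601.40786287, 235.9115739 ]), 'orientation': array([-4.27162308e-01, -3.11216814e+00,  2.30606164e-03]), 'ft_force': array([0.67393648, 0.73921967, 0.38515172]), 'moment': array([-0.0240694 , -0.00652536,  0.02584865]), 'grasp_force': 0.0, 'width': 87.986572240342}
top {'fovy': 51.60436446611872, 'cx': 313.1383379728135, 'cy': 238.223399348122, 'k1': 0.01631988955533458, 'rvec': array([ 2.15541986, -2.21360448,  0.10599653]), 'tvec': array([  60.11952241,  537.48611738, 1364.73726222])}
[ 422.85491672   65.38412405 1404.25500319] [ 0.0836639  -0.01413079 -0.99639383]
side {'fovy': 52.082644371407014, 'cx': 320.6875357850903, 'cy': 247.556650597117, 'k1': -0.03846136733340485, 'rvec': array([ 2.02540706, -0.60499936,  0.34106732]), 'tvec': array([-436.3445931 ,  232.04929954, 1019.56805719])}
[ -49.00892418 -882.43666094  708.98954109] [ 0.46986167  0.72687899 -0.50087618]
wrist {'fovy': 68.49074070583451, 'cx': 320.4173564489931, 'cy': 236.4222818942973, 'k1': -0.06331987055083645, 'T_tool_cam': array([[-5.95769457e-04, -9.68813819e-01, -2.47789081e-01,
         6.72626993e+01],
       [ 9.99999795e-01, -6.35243151e-04,  7.93538138e-05,
         1.86339474e-01],
       [-2.34285388e-04, -2.47788983e-01,  9.68813999e-01,
        -1.48065869e+02],
       [ 0.00000000e+00,  0.00000000e+00,  0.00000000e+00,
         1.00000000e+00]])}
[103.56760514 619.92068227 383.97991667] [ 0.23821803 -0.06806357 -0.96882378]
```

View pics/top0.png

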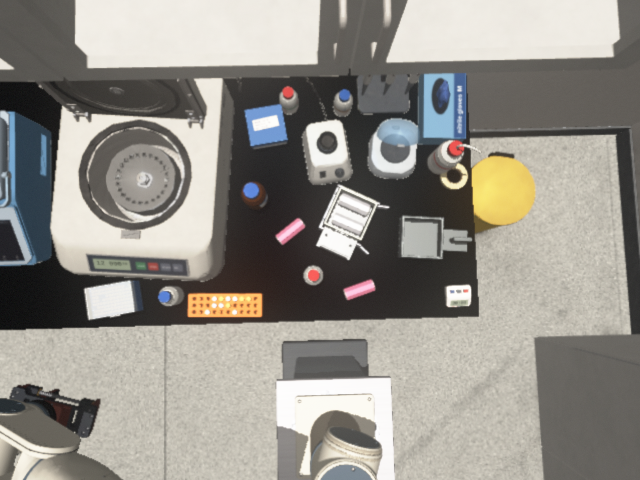

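View pics/side0.png

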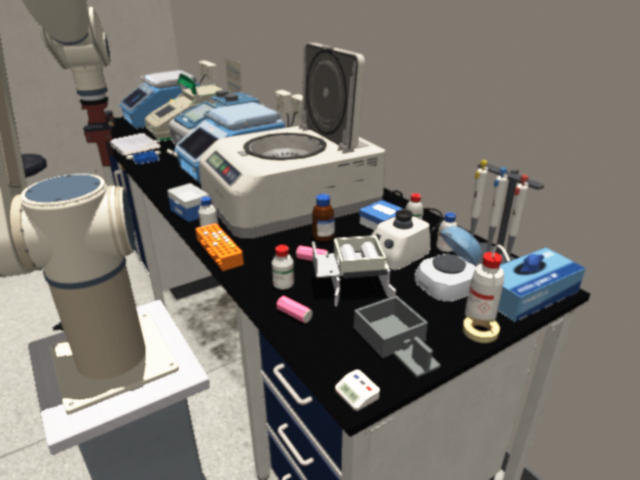

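The top view shows the hopper at (350,212), its gate lip towards (337,245), the cassette at (422,237) with its fin at (458,240), the tube rack at (225,305) and the timer at (458,295). Candidates for the bottle in the gate's path are:
- red cap at (313,275)
- amber at (255,195)
- blue cap at (170,297)
- back-row look-alikes at (289,98) and (344,102)

Only (313,275) lies off the gate's -x side. The pink cylinders are decoys. I'll confirm in an enlarged crop.

```bash
python3 - <<'E'
from h import *
t=cv2.imread('pics/top0.png'); 
cv2.imwrite('pics/topcrop.png',cv2.resize(t[170:320,285:485],None,fx=4,fy=4,interpolation=cv2.INTER_CUBIC))
s=cv2.imread('pics/side0.png')
def reds(im,lo,hi):
    h=cv2.cvtColor(im,cv2.COLOR_BGR2HSV); m=((h[...,0]<6)|(h[...,0]>174))&(h[...,1]>170)&(h[...,2]>90)
    n,_,st,c=cv2.connectedComponentsWithStats(m.astype(np.uint8)); return [(c[i].round(1),st[i,4]) for i in range(1,n) if st[i,4]>25]
print(reds(t,0,0)); print(reds(s,0,0))
E
```

```text
[]
[(array([415.3, 197.2]), np.int32(47)), (array([281.4, 249.6]), np.int32(129)), (array([491.6, 259.8]), np.int32(207)), (array([482.3, 295.8]), np.int32(36))]
```

View pics/topcrop.png

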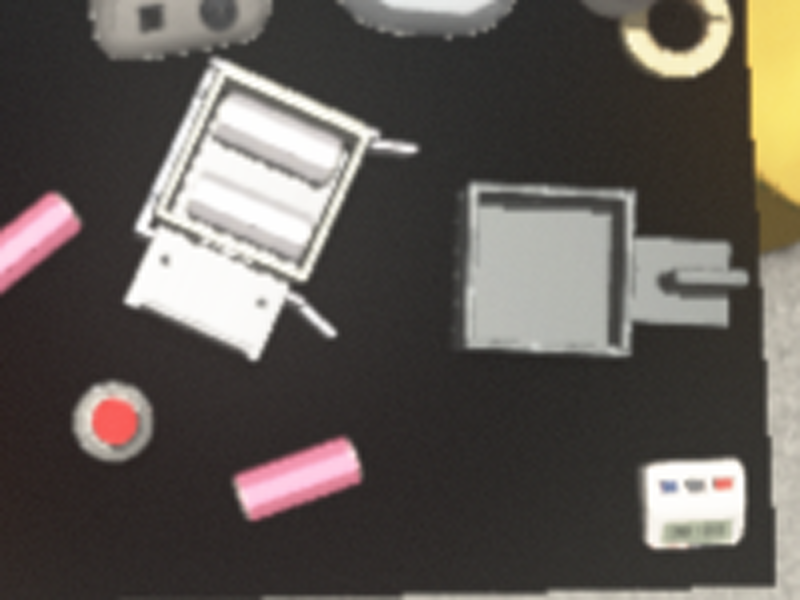

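The red-capped bottle at crop (113,420), px (313,275), stands in front of the gate lip, whose outer edge runs crop (127,302)-(255,358). The other bottles are far off. Next I'll compute the positions.

```bash
python3 - <<'E'
from h import *
t=cv2.imread('pics/top0.png')
T=lambda p,z: onz('top',(284.6+p[0]/4,169.6+p[1]/4),z)
rim=np.array([T(p,105) for p in [(213,60),(378,132),(303,282),(137,230)]]); print('rim',rim.round(0)); print('c',rim.mean(0), [np.linalg.norm(rim[i]-rim[i-1]) for i in range(4)])
lip=np.array([T(p,105) for p in [(127,302),(255,358)]]); d=lip[1]-lip[0]; print('lip',lip.round(0),np.linalg.norm(d),np.degrees(np.arctan2(-d[1],-d[0])))
e=rim[1]-rim[0];print('rimang',np.degrees(np.arctan2(-e[1],-e[0])),np.degrees(np.arctan2(*(rim[1]-rim[2])[1::-1])))
cas=np.array([T(p,50) for p in [(470,183),(635,190),(630,354),(462,350)]]); print('cas',cas.round(0),cas.mean(0),[np.linalg.norm(cas[i]-cas[i-1]) for i in range(4)])
a=cas[0]+cas[3]-cas[1]-cas[2]; print('casang y',np.degrees(np.arctan2(a[1],a[0])))
print('fin',T((672,278),55),T((748,278),55))
h=cv2.cvtColor(t,cv2.COLOR_BGR2HSV); m=((h[...,0]<8)|(h[...,0]>172))&(h[...,1]>120)&(h[...,2]>90)
n,_,st,c=cv2.connectedComponentsWithStats(m.astype(np.uint8))
print([(c[i].round(1),st[i,4]) for i in range(1,n) if st[i,4]>20])
for i in range(1,n):
    if abs(c[i]-[313,275]).max()<8 and st[i,4]>20:
        print('bottle z106',onz('top',c[i],106)); print(tri(ray('top',c[i]),ray('side',(281.4,249.6))))
for nme,u in (('amber',(255,192)),('blue',(170,295))): print(nme,onz('top',u,120))
E
```

```text
rim [[ 673.  -22.  105.]
 [ 622. -130.  105.]
 [ 524.  -77.  105.]
 [ 561.   31.  105.]]
c [594.88050254 -49.58991888 105.        ] [np.float64(124.11503241162484), np.float64(119.11009268999071), np.float64(111.63818042867693), np.float64(114.31312088055945)]
lip [[514.  39. 105.]
 [475. -44. 105.]] 91.48946647781962 64.8051728405744
rimang 64.67797120245453 -28.41499957686521
cas [[ 593. -200.   50.]
 [ 586. -314.   50.]
 [ 473. -305.   50.]
 [ 479. -190.   50.]] [ 532.57769517 -252.27503224   50.        ] [np.float64(115.20796094656757), np.float64(113.70395122589368), np.float64(113.06332439349688), np.float64(114.92812708946235)]
casang y 86.60156515487623
fin [ 523.7842855  -334.74286351   55.        ] [ 522.42623649 -386.69398101   55.        ]
[(array([287.5,  91.7]), np.int32(101)), (array([455.2, 148.1]), np.int32(169)), (array([152.9, 266. ]), np.int32(46)), (array([313.1, 275. ]), np.int32(94))]
bottle z106 [435.52816352  49.55937537 106.        ]
(array([436.49503286,  49.01128528,  98.63220087]), np.float64(2.0107183482356996))
amber [655.79229397 195.71821932 120.        ]
blue [394.51148662 417.30817132 120.        ]
```

>>> servo_tool(plan=[[0,[100,-220,60],0],[0,[332,-720,70],0],[0,[332,-720,70],0],[0,[332,-720,70],0],[0,[332,-720,70],0],[0,[332,-720,70],0],[0,[332,-720,70],0],[0,[332,-720,70],0],[0,[332,-720,70],0],[0,[332,-720,70],0]])

```text
t: 0.98
ee_pos: [341.9, 223.8, 276.7]
orientation: [0.426, 3.112, 0.0]
ft_force: [0.5, 0.2, -0.3]
width: 87.8
grasp_force: 0.0
```

>>> servo_tool(plan=[[0,[158,-344,30],0],[0,[158,-344,30],0],[0,[158,-344,30],0],[0,[158,-344,30],0],[0,[158,-344,30],0],[0,[158,-344,30],0],[0,[158,-344,30],0],[0,[158,-344,30],0],[0,[158,-344,30],0],[0,[158,-344,30],0]])

```text
t: 1.82
ee_pos: [502.2, -123.6, 307.1]
orientation: [0.432, 3.109, -0.003]
ft_force: [0.2, -0.6, -0.3]
width: 87.8
grasp_force: 0.0
```

```bash
python3 - <<'E'
from h import *
import pickle
o=ctrl.get_obs(); im=ctrl.get_image('wrist'); cv2.imwrite('pics/w1.png',im); pickle.dump(o,open('w1.pkl','wb'))
print(o['t'],o['ee_pos'],o['orientation'],o['qpos'],o['qvel'].round(3))
cv2.imwrite('pics/w1v.png',cv2.resize(im,(800,600),interpolation=cv2.INTER_CUBIC))
E
```

```text
1.8167 [ 502.23785148 -123.58721698  307.10963805] [ 4.32442131e-01  3.10876054e+00 -2.87062117e-03] [-2.63458292e-01  1.81763045e-01  1.79688251e+00 -1.58485226e-03
  1.15984414e+00 -1.55718894e+00] [-0.019  0.017  0.003  0.036  0.035  0.   ]
```

View pics/w1v.png

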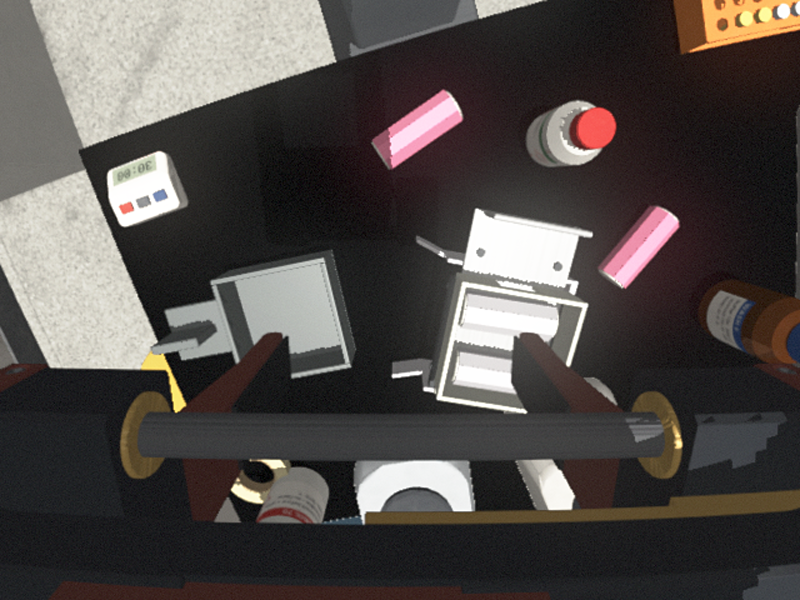

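The wrist view shows the lip top edge from (475,209) to (592,235), the hopper rim corners at about (459,281), (587,301) and (437,400), the red cap at (595,128), the cassette rim corners at (211,284), (332,251) and (354,368), and the fin top from (152,351) to (215,322).

```bash
python3 - <<'E'
from h import *
import pickle
o=pickle.load(open('w1.pkl','rb')); im=cv2.imread('pics/w1.png')
W=lambda p,z: onz('wrist',(p[0]/1.25,p[1]/1.25),z,o)
for n,p,z in [('lipL',(475,209),105),('lipR',(592,235),105),('rimA',(459,281),105),('rimB',(587,301),105),('rimC',(437,400),105),('casA',(211,284),50),('casB',(332,251),50),('casC',(354,368),50),('fin1',(152,351),55),('fin2',(215,322),55)]: print(n,W(p,z).round(1))
h=cv2.cvtColor(im,cv2.COLOR_BGR2HSV); m=((h[...,0]<5)|(h[...,0]>176))&(h[...,1]>150)&(h[...,2]>120)
n,_,st,c=cv2.connectedComponentsWithStats(m.astype(np.uint8))
for i in range(1,n):
    if st[i,4]>300: print(c[i],st[i],onz('wrist',c[i],106,o),tri(ray('wrist',c[i],o),ray('side',(281.4,249.6))))
T=lambda p: ray('top',(284.6+p[0]/4,169.6+p[1]/4))
P=lambda p: ray('wrist',(p[0]/1.25,p[1]/1.25),o)
for n,a,b in [('lip-y end',(475,209),(255,358)),('lip+y end',(592,235),(127,302)),('cas in-front',(332,251),(462,350)),('cas',(354,368),(470,183)),('fin end',(152,351),(748,278)),('rimC',(437,400),(378,132)),('rimA',(459,281),(303,282))]: print(n,tri(P(a),T(b)))
# edges crop
h0=im[150:340,330:490]; c0=im[190:310,110:300]
cv2.imwrite('pics/w1h.png',np.hstack([cv2.resize(h0,(400,475),interpolation=cv2.INTER_CUBIC),cv2.copyMakeBorder(cv2.resize(c0,(400,253),interpolation=cv2.INTER_CUBIC),0,222,0,0,0)]))
E
```

```text
lipL [472.9 -54.6 105. ]
lipR [518.   31.6 105. ]
rimA [525.6 -80.8 105. ]
rimB [571.2  18.1 105. ]
rimC [ 624.2 -125.   105. ]
casA [ 477.6 -304.8   50. ]
casB [ 479.6 -183.3   50. ]
casC [ 596.9 -198.7   50. ]
fin1 [ 524.1 -386.4   55. ]
fin2 [ 513.2 -312.8   55. ]
[476.30439952 102.12604043] [461  86  32  33 841] [437.76392248  48.60486821 106.        ] (array([438.39431669,  52.10502638,  96.81064006]), np.float64(1.5762423219278434))
lip-y end (array([477.06809955, -47.81447422,  58.50564739]), np.float64(1.1024740045920853))
lip+y end (array([517.66315904,  37.52899376,  92.6252528 ]), np.float64(6.794134838648701))
cas in-front (array([ 478.50605996, -185.09259713,   58.38012174]), np.float64(6.678415988662558))
cas (array([ 591.84539522, -196.82495656,   62.75478526]), np.float64(2.084152501198885))
fin end (array([ 523.12408458, -386.10712803,   55.82520345]), np.float64(1.637020468944174))
rimC (array([ 619.98441867, -126.58939288,  114.13741963]), np.float64(4.33233287859792))
rimA (array([525.62999424, -79.0182213 ,  98.95444807]), np.float64(3.909101753705238))
```

View pics/w1h.png

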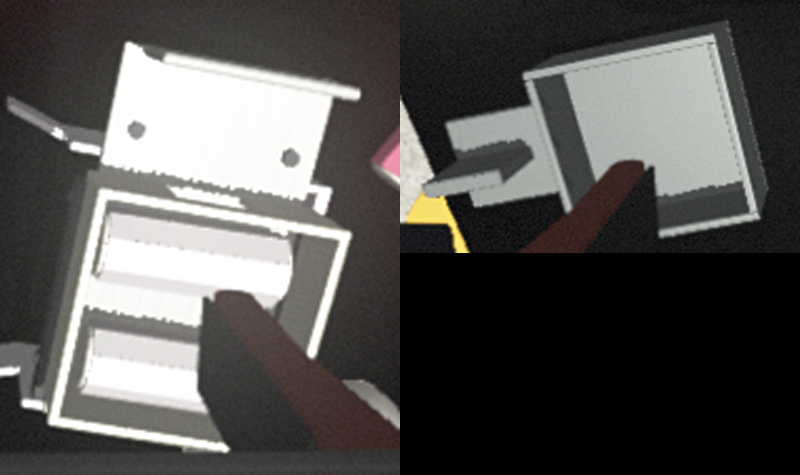

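The crop gives cleaner corners: rim at (100,190), (350,235) and (48,425), lip top from (165,55) to (360,93), cassette rim at (525,75), (715,37) and (760,217), and fin top centre line from about (425,188) to (500,178).

```bash
python3 - <<'E'
from h import *
import pickle
o=pickle.load(open('w1.pkl','rb'))
H=lambda p,z: onz('wrist',(330+(p[0]-.75)/2.5,150+(p[1]-.75)/2.5),z,o)[:2]
K=lambda p,z: onz('wrist',(110+p[0]/2.105,190+p[1]/2.105),z,o)[:2]
A,B,C=[H(p,105) for p in [(100,190),(350,235),(48,425)]]; ang=lambda v:np.degrees(np.arctan2(v[1],v[0]))
print('rim',A,B,C,np.linalg.norm(B-A),np.linalg.norm(C-A),'yang',ang(B-A),'xang',ang(C-A),'ctr',(B+C)/2)
l,r=H((165,55),105),H((360,93),105); print('lip',l,r,np.linalg.norm(r-l),ang(r-l),(l+r)/2)
a,b,c=[K(p,50) for p in [(125,75),(315,37),(360,217)]]
print('cas',a,b,c,np.linalg.norm(b-a),np.linalg.norm(c-b),'y',ang(b-a),'x',ang(c-b),'ctr',(a+c)/2)
f,g=K((25,188),55),K((100,178),55); print('fin',f,g,np.linalg.norm(f-g),ang(g-f))
E
```

```text
rim [527.15828776 -78.54424766] [574.3595902   17.66382767] [ 623.5909279  -125.67300675] 107.1632246225152 107.33300525459767 yang 63.866653099340205 xang -26.04578037931254 ctr [598.97525905 -54.00458954]
lip [481.27928342 -40.71856203] [516.95180537  31.85768263] 80.86927791194233 63.825058118721316 [499.1155444  -4.4304397]
cas [ 476.01296552 -303.43235984] [ 485.25723392 -192.48381315] [ 594.52466907 -200.80369536] 111.33299830546697 109.58372518352452 y 85.23709878686765 x -4.354235004372174 ctr [ 535.26881729 -252.1180276 ]
fin [ 522.33291904 -385.18270592] [ 528.63898928 -338.68721299] 46.92118268605456 82.27624223053675
```

>>> servo_tool(plan=[[0,[24,-238,-100],-79],[0,[24,-238,-147],-79],[0,[24,-238,-147],-79],[0,[24,-238,-147],-79],[0,[24,-238,-147],-79],[0,[24,-238,-147],-79],[0,[24,-238,-147],-79],[0,[24,-238,-147],-79],[0,[24,-238,-147],-79],[0,[24,-238,-147],-79]])

```text
t: 2.7
ee_pos: [523.1, -355.2, 158.3]
orientation: [-2.173, -2.265, 0.0]
ft_force: [-0.1, -0.1, 1.0]
width: 87.5
grasp_force: 0.0
```

>>> servo_tool(plan=[[0,[0,0,0],-8],[0,[0,0,0],-8],[0,[0,0,0],-8]])

```text
t: 2.95
ee_pos: [523.7, -355.1, 159.4]
orientation: [-2.317, -2.121, 0.0]
ft_force: [-0.2, -0.4, -1.2]
width: 87.8
grasp_force: 0.0
```

```bash
python3 - <<'E'
from h import *
o=ctrl.get_obs(); im=ctrl.get_image('wrist'); cv2.imwrite('pics/w2.png',im)
print(o['ee_pos'],o['orientation'],2*np.degrees(np.arctan2(o['orientation'][1],o['orientation'][0])))
t=ctrl.get_image('top'); cv2.imwrite('pics/t2.png',t)
for z in(40,55): print(proj('wrist',(525.7,-362,z),o))
E
```

```text
[ 523.67292076 -355.13026119  159.35701255] [-2.31663972e+00 -2.12069512e+00  2.16235024e-05] -275.05686875301785
[323.73541054 243.71208622]
[323.90854636 249.08053834]
```

View pics/w2.png

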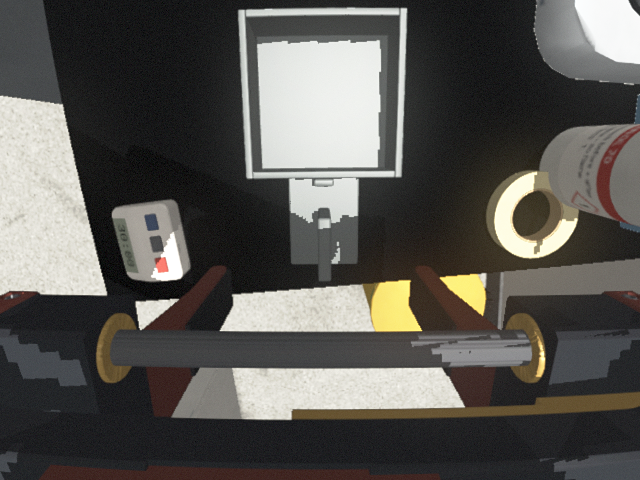

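The cassette is square in the wrist view, with its fin from (323,210) to (323,280). The predicted fin centre at (324,249) agrees. Going down to grip.

>>> servo_tool(plan=[[0,[2,-6,-40],0],[0,[2,-6,-80],0],[0,[2,-6,-110],0],[0,[2,-6,-124],0],[0,[2,-6,-124],0],[0,[2,-6,-124],0]])

```text
t: 3.55
ee_pos: [525.9, -362.2, 35.6]
orientation: [-2.319, -2.118, 0.0]
ft_force: [1.0, 0.7, 0.6]
width: 88.1
grasp_force: 0.0
```

>>> servo_tool(plan=[[1,[0,0,0],0],[1,[0,0,0],0],[1,[0,0,0],0],[1,[0,0,0],0],[1,[0,0,0],0],[1,[0,0,0],0],[1,[0,0,0],0],[1,[0,0,0],0]])

```text
t: 4.22
ee_pos: [525.7, -362.4, 35.6]
orientation: [2.321, 2.117, -0.0]
ft_force: [-0.1, 0.1, 1.0]
width: 37.8
grasp_force: 0.0
```

>>> servo_tool(plan=[[1,[0,0,0],0],[1,[0,0,0],0],[1,[0,0,0],0],[1,[0,0,0],0],[1,[0,0,0],0],[1,[0,0,0],0],[1,[0,0,0],0],[1,[0,0,0],0]])

```text
t: 4.88
ee_pos: [525.6, -362.3, 35.4]
orientation: [-2.321, -2.117, 0.0]
ft_force: [-1.1, 0.2, -0.6]
width: 9.6
grasp_force: 30.0
```

>>> servo_tool(plan=[[1,[-5,6,0],-2],[1,[-11,14,0],-5],[1,[-17,21,0],-8],[1,[-23,29,0],-11],[1,[-29,37,0],-14],[1,[-35,45,0],-17],[1,[-42,54,0],-20],[1,[-48,61,0],-21],[1,[-48,61,0],-21],[1,[-48,61,0],-21]])

```text
t: 5.72
ee_pos: [477.6, -301.1, 35.5]
orientation: [-2.666, -1.661, 0.0]
ft_force: [-0.2, 0.7, -1.4]
width: 9.8
grasp_force: 30.0
```

```bash
python3 - <<'E'
from h import *
o=ctrl.get_obs(); im=ctrl.get_image('wrist'); cv2.imwrite('pics/w3.png',im); t=ctrl.get_image('top')
print(o['ee_pos'],2*np.degrees(np.arctan2(o['orientation'][1],o['orientation'][0])),o['ft_force'])
cv2.imwrite('pics/w3v.png',np.hstack([cv2.resize(im,(440,330)),cv2.resize(t[180:290,310:430],(360,330),interpolation=cv2.INTER_CUBIC)]))
E
```

```text
[ 477.57001129 -301.11735149   35.52406052] -296.1396047969514 [-0.19006681  0.69959496 -1.37110908]
```

View pics/w3v.png

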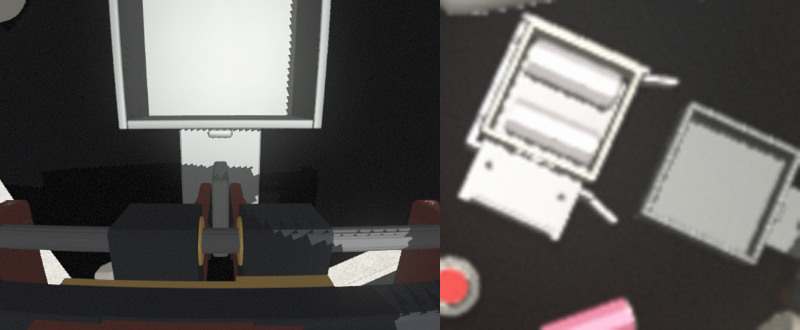

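The top crop shows the nest front corners at (692,103) and (643,213) facing the wing tips at (678,82) and (613,220), already square. Checking the lateral offset.

```bash
python3 - <<'E'
from h import *
T=lambda p,z: onz('top',(310+(p[0]-440)/3-.3,180+p[1]/3-.3),z)[:2]
c=np.array([599,-54]); x=np.array([.898,-.440]); y=np.array([.440,.898])
for n,p,z in [('casF+',(692,103),50),('casF-',(643,213),50),('casB-',(757,263),50),('wing+',(678,82),34),('wing-',(613,220),34),('rim',(527,15),105),('rim',(645,70),105),('rim',(594,180),105),('rim',(472,142),105)]:
    q=T(p,z)-c; print(n,q@x,q@y)
E
```

```text
casF+ 53.019524406990946 -111.42268215611523
casF- -58.1334076524666 -111.49972040223814
casB- -56.56856400835032 -224.34688220079104
wing+ 68.70793792200806 -93.31106511842371
wing- -73.76646521483691 -90.6071453610805
rim 53.1587801968934 58.70361217930729
rim 51.85140550937547 -56.1369436532115
rim -55.74876987129896 -54.9376031670904
rim -69.82368144271983 56.13925125622408
```

>>> servo_tool(plan=[[1,[7,14,0],0],[1,[14,28,0],0],[1,[21,43,0],0],[1,[28,57,0],0],[1,[35,71,0],0],[1,[42,86,0],0],[1,[49,100,0],0],[1,[49,100,0],0]])

```text
t: 6.48
ee_pos: [528.2, -199.8, 35.4]
orientation: [2.666, 1.662, 0.001]
ft_force: [-0.3, 1.6, -2.1]
width: 10.0
grasp_force: 30.0
```

>>> servo_tool(plan=[[1,[4,9,0],0],[1,[9,18,0],0],[1,[13,26,0],0],[1,[17,35,0],0],[1,[20,40,0],0],[1,[20,40,0],0],[1,[20,40,0],0]])

```text
t: 7.07
ee_pos: [546.9, -160.9, 35.4]
orientation: [-2.667, -1.66, -0.0]
ft_force: [1.5, 0.3, -2.8]
width: 9.6
grasp_force: 30.0
```

>>> servo_tool(plan=[[1,[1,2,0],0],[1,[2,4,0],0],[1,[3,6,0],0],[1,[4,8,0],0],[1,[4,8,0],0],[1,[4,8,0],0]])

```text
t: 7.57
ee_pos: [550.8, -153.2, 35.5]
orientation: [-2.668, -1.659, -0.0]
ft_force: [-0.5, 0.5, -1.6]
width: 9.8
grasp_force: 30.0
```

>>> servo_tool(plan=[[1,[0.5,1,0],0],[1,[1,2,0],0],[1,[1,2,0],0],[1,[1,2,0],0]])

```text
t: 7.9
ee_pos: [551.6, -152.4, 35.6]
orientation: [2.666, 1.659, -0.001]
ft_force: [-1.5, -7.4, -1.5]
width: 10.3
grasp_force: 30.0
```

>>> servo_tool(plan=[[1,[1,2,0],0],[1,[1,2,0],0],[1,[1,2,0],0],[1,[1,2,0],0]])

```text
t: 8.23
ee_pos: [552.1, -152.1, 35.7]
orientation: [2.665, 1.659, -0.004]
ft_force: [-5.2, -18.9, -1.0]
width: 10.0
grasp_force: 30.0
```

The cassette is home: about 20 N against the end wall, at the expected position. Release and rise.

>>> servo_tool(plan=[[0.5,[0,0,0],0],[0.5,[0,0,0],0],[0.5,[0,0,0],0],[0.5,[0,0,0],0],[0.5,[0,0,0],0],[0.5,[0,0,30],0],[0.3,[0,0,70],0],[0,[0,0,110],0],[0,[0,0,150],0],[0,[0,0,185],0]])

```text
t: 9.07
ee_pos: [552.9, -149.0, 223.1]
orientation: [2.667, 1.659, 0.001]
ft_force: [1.0, -0.3, 0.2]
width: 67.2
grasp_force: 0.0
```

```bash
python3 - <<'E'
from h import *
o=ctrl.get_obs(); im=ctrl.get_image('wrist'); t=ctrl.get_image('top'); s=ctrl.get_image('side')
print(o['t'],o['ee_pos'],2*np.degrees(np.arctan2(o['orientation'][1],o['orientation'][0])),o['qpos'])
cv2.imwrite('pics/w4.png',im);cv2.imwrite('pics/t4.png',t);cv2.imwrite('pics/s4.png',s)
cv2.imwrite('pics/w4v.png',np.hstack([cv2.resize(im,(440,330)),cv2.resize(s[200:310,260:400],(360,330),interpolation=cv2.INTER_CUBIC)]))
c=np.array([599,-54]); x=np.array([.898,-.440]); y=np.array([.440,.898])
for q in [(0,-85,55),(0,-135,55),(0,-60,50)]:
    p=c+q[0]*x+q[1]*y; print(q,proj('wrist',(*p,q[2]),o)*.6875)
E
```

```text
9.0667 [ 552.89360508 -149.04436415  223.13156964] 63.77605280510587 [-2.84166337e-01  3.62648153e-01  1.75970284e+00  1.61848088e-04
  1.01801828e+00  1.73442990e-01]
(0, -85, 55) [219.7719136  137.58552272]
(0, -135, 55) [219.88973117 174.04909365]
(0, -60, 50) [219.71432412 118.07091422]
```

View pics/w4v.png

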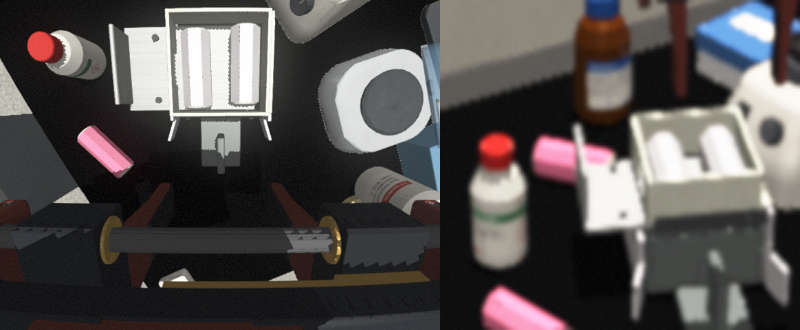

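The wrist view shows the fin at (221,136)-(221,173) against a predicted (220,138)-(220,174), so the cassette is home and released. Next is the red-capped bottle.

>>> servo_tool(plan=[[0,[-40,70,0],7],[0,[-116,198,0],90],[0,[-116,198,0],90],[0,[-116,198,0],90],[0,[-116,198,0],90],[0,[-116,198,0],90],[0,[-116,198,0],90],[0,[-116,198,0],90],[0,[-116,198,0],90],[0,[-116,198,0],90]])

```text
t: 10.05
ee_pos: [435.5, 49.0, 219.0]
orientation: [-1.185, -2.907, 0.002]
ft_force: [-0.3, 0.5, 0.6]
width: 87.7
grasp_force: 0.0
```

>>> servo_tool(plan=[[0,[0,0,0],20],[0,[0,0,0],20],[0,[0,0,0],20],[0,[0,0,0],20],[0,[0,0,0],20]])

```text
t: 10.47
ee_pos: [435.9, 48.7, 219.4]
orientation: [-0.678, -3.065, 0.001]
ft_force: [-0.4, -1.1, 0.9]
width: 87.7
grasp_force: 0.0
```

```bash
python3 - <<'E'
from h import *
o=ctrl.get_obs(); im=ctrl.get_image('wrist'); cv2.imwrite('pics/w5.png',im)
print(o['t'],o['ee_pos'],2*np.degrees(np.arctan2(o['orientation'][1],o['orientation'][0])),o['qpos'])
h=cv2.cvtColor(im,cv2.COLOR_BGR2HSV); m=((h[...,0]<5)|(h[...,0]>176))&(h[...,1]>150)&(h[...,2]>120)
n,_,st,c=cv2.connectedComponentsWithStats(m.astype(np.uint8))
for i in range(1,n):
    if st[i,4]>300: print(c[i],st[i],onz('wrist',c[i],106,o))
print(proj('wrist',(437,49,106),o))
E
```

```text
10.4667 [435.8824395   48.69808274 219.36952768] -204.96123520954097 [ 8.40815213e-02  1.72820367e-01  2.03901741e+00  8.23787955e-05
  9.32075838e-01 -1.05110825e+00]
[322.21006178 238.17740512] [ 304  219   38   39 1133] [437.15273116  49.72630115 106.        ]
[321.26679199 238.38998167]
```

>>> servo_tool(plan=[[0,[1,1,-40],0],[0,[1,1,-80],0],[0,[1,1,-115],0],[0,[1,1,-145],0],[0,[1,1,-164],0],[0,[1,1,-164],0],[0,[1,1,-164],0]])

```text
t: 11.1
ee_pos: [436.8, 49.6, 55.7]
orientation: [-0.676, -3.065, 0.001]
ft_force: [-0.2, 0.1, 0.3]
width: 87.7
grasp_force: 0.0
```

>>> servo_tool(plan=[[1,[0,0,0],0],[1,[0,0,0],0],[1,[0,0,0],0],[1,[0,0,0],0],[1,[0,0,0],0],[1,[0,0,0],0],[1,[0,0,0],0],[1,[0,0,0],0],[1,[0,0,0],0]])

```text
t: 11.85
ee_pos: [438.1, 49.6, 57.0]
orientation: [0.674, 3.068, 0.0]
ft_force: [-1.3, -1.9, 7.6]
width: 51.0
grasp_force: 30.0
```

>>> servo_tool(plan=[[1,[0,0,5],0],[1,[0,0,12],0],[1,[-5,2,22],0],[1,[-14,7,34],0],[1,[-24,12,46],0],[1,[-32,16,56],0],[1,[-36,18,62],0],[1,[-36,18,62],0]])

```text
t: 12.52
ee_pos: [401.6, 68.0, 119.7]
orientation: [0.673, 3.067, 0.001]
ft_force: [0.4, -0.6, -1.2]
width: 50.7
grasp_force: 30.0
```

>>> servo_tool(plan=[[1,[0,-12,0],0],[1,[0,-36,0],0],[1,[0,-66,0],0],[1,[0,-98,0],0],[1,[0,-130,0],0],[1,[0,-162,0],0],[1,[8,-194,0],0],[1,[18,-224,0],0],[1,[28,-250,0],0],[1,[38,-268,0],0]])

```text
t: 13.35
ee_pos: [440.3, -203.2, 118.2]
orientation: [0.677, 3.067, -0.001]
ft_force: [1.1, 0.0, -1.5]
width: 51.0
grasp_force: 30.0
```

>>> servo_tool(plan=[[1,[0,0,-20],0],[1,[0,0,-40],0],[1,[0,0,-52],0],[1,[0,0,-58],0],[1,[0,0,-61],0],[1,[0,0,-61],0],[1,[0,0,-61],0]])

```text
t: 13.93
ee_pos: [440.2, -200.6, 57.7]
orientation: [0.674, 3.068, -0.0]
ft_force: [0.5, -0.3, 0.1]
width: 50.7
grasp_force: 30.0
```

>>> servo_tool(plan=[[1,[0,0,-1],0],[1,[0,0,-2],0],[1,[0,0,-2],0]])

```text
t: 14.18
ee_pos: [440.5, -200.7, 56.9]
orientation: [0.674, 3.067, -0.001]
ft_force: [-1.6, 0.0, 12.2]
width: 50.6
grasp_force: 30.0
```

Contact with the worktop. Release, then rise.

>>> servo_tool(plan=[[1,[0,0,1],0],[0.7,[0,0,1],0],[0.4,[0,0,1],0],[0,[0,0,1],0],[0,[0,0,1],0],[0,[0,0,1],0],[0,[0,0,1],0],[0,[0,0,1],0],[0,[0,0,1],0],[0,[0,0,1],0]])

```text
t: 15.02
ee_pos: [439.7, -200.3, 56.5]
orientation: [-0.674, -3.068, 0.0]
ft_force: [-0.6, 0.4, -0.0]
width: 87.5
grasp_force: 0.0
```

>>> servo_tool(plan=[[0,[0,0,20],0],[0,[0,0,50],0],[0,[0,0,90],0],[0,[0,0,130],0],[0,[0,0,160],0],[0,[0,0,160],0]])

```text
t: 15.52
ee_pos: [442.8, -201.9, 222.4]
orientation: [0.672, 3.058, -0.004]
ft_force: [0.2, -0.4, 0.1]
width: 87.8
grasp_force: 0.0
```

```bash
python3 - <<'E'
from h import *
o=ctrl.get_obs(); im=ctrl.get_image('wrist'); cv2.imwrite('pics/w6.png',im); s=ctrl.get_image('side')
print(o['t'],o['ee_pos'],2*np.degrees(np.arctan2(o['orientation'][1],o['orientation'][0])))
h=cv2.cvtColor(im,cv2.COLOR_BGR2HSV); m=((h[...,0]<5)|(h[...,0]>176))&(h[...,1]>150)&(h[...,2]>120)
n,_,st,c=cv2.connectedComponentsWithStats(m.astype(np.uint8))
for i in range(1,n):
    if st[i,4]>300: print(c[i],st[i],onz('wrist',c[i],106,o))
cv2.imwrite('pics/w6v.png',np.hstack([cv2.resize(im,(440,330)),cv2.resize(s[200:365,250:430],(360,330),interpolation=cv2.INTER_CUBIC)]))
E
```

```text
15.5167 [ 442.83680145 -201.85753043  222.41523031] 155.21100008231656
[320.65703971 229.14259928] [ 302  211   39   37 1108] [ 439.14765647 -199.73719648  106.        ]
```

View pics/w6v.png

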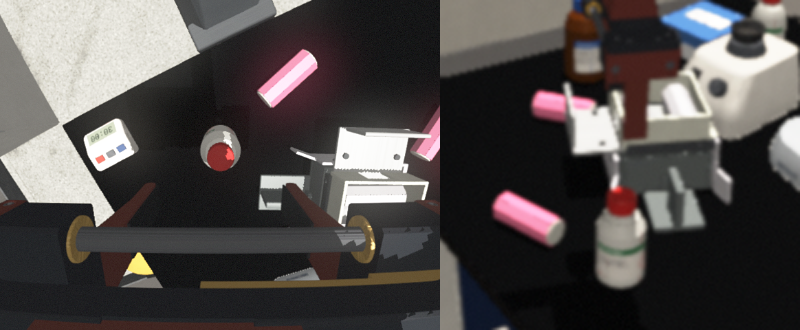

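The bottle stands upright and clear at (439,-200). Now to the gap behind the gate lip with the fingers shut.

>>> servo_tool(plan=[[1,[10,20,0],0],[1,[28,60,0],0],[1,[46,98,0],0],[1,[64,136,0],0],[1,[78,166,0],-1],[1,[86,182,0],-1],[1,[86,182,0],-1],[1,[86,182,0],-1],[1,[86,182,0],-1],[1,[86,182,0],-1]])

```text
t: 16.45
ee_pos: [524.7, -19.4, 215.6]
orientation: [-0.703, -3.06, 0.001]
ft_force: [-0.7, -0.1, -0.0]
width: 24.6
grasp_force: 0.0
```

>>> servo_tool(plan=[[1,[0,0,-30],0],[1,[0,0,-50],0],[1,[0,0,-60],0],[1,[0,0,-60],0],[1,[0,0,-60],0],[1,[0,0,-60],0]])

```text
t: 16.95
ee_pos: [526.3, -18.8, 157.4]
orientation: [0.702, 3.061, 0.0]
ft_force: [0.2, 0.8, 1.0]
width: 0.2
grasp_force: 0.0
```

```bash
python3 - <<'E'
from h import *
o=ctrl.get_obs(); im=ctrl.get_image('wrist'); cv2.imwrite('pics/w7.png',im)
p=o['ee_pos']; d=p[:2]-[599,-54]; print(p,d@[.898,-.44],d@[.44,.898],o['width'],2*np.degrees(np.arctan2(o['orientation'][1],o['orientation'][0])))
E
```

```text
[526.34186919 -18.84612737 157.43052614] -80.71470542620546 -0.40139993155314374 0.20112379546995857 154.16850730888038
```

View pics/w7.png

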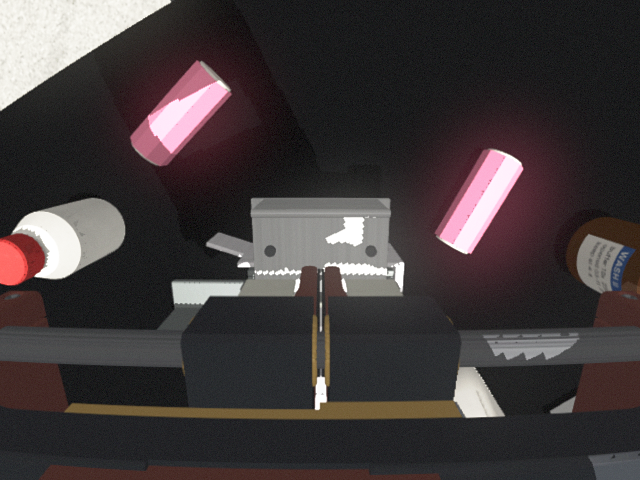

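The image shows the shut fingers at (322,267) centred on the lip, whose top edge runs along row 205 from 250 to 390. By calibration they are in mid-gap, about 17 mm from the wall and from the lip. Lowering.

>>> servo_tool(plan=[[1,[0,0,-20],0],[1,[0,0,-40],0],[1,[0,0,-55],0],[1,[0,0,-65],0],[1,[0,0,-65],0],[1,[0,0,-65],0]])

```text
t: 17.5
ee_pos: [526.1, -18.4, 91.9]
orientation: [0.701, 3.062, 0.0]
ft_force: [0.5, 0.4, -0.3]
width: 0.4
grasp_force: 0.0
```

>>> servo_tool(plan=[[1,[-4,2,0],0],[1,[-9,4,0],0],[1,[-13,6,0],0],[1,[-18,9,0],0],[1,[-22,11,0],0],[1,[-27,13,0],0],[1,[-31,15,0],0],[1,[-36,18,0],0],[1,[-36,18,0],0]])

```text
t: 18.25
ee_pos: [488.6, 0.1, 91.5]
orientation: [-0.701, -3.062, -0.0]
ft_force: [0.2, 0.1, 0.2]
width: 0.5
grasp_force: 0.2
```

>>> servo_tool(plan=[[1,[-7,3.4,0],0],[1,[-14,7,0],0],[1,[-21,10.3,0],0],[1,[-28,13.7,0],0],[1,[-35,17,0],0],[1,[-42,20.6,0],0],[1,[-49,24,0],0],[1,[-54,26.5,0],0],[1,[-58,28.4,0],0],[1,[-58,28.4,0],0]])

```text
t: 19.08
ee_pos: [430.0, 28.5, 91.2]
orientation: [-0.7, -3.06, 0.001]
ft_force: [-0.3, 0.1, -0.6]
width: 0.1
grasp_force: 0.0
```

>>> servo_tool(plan=[[1,[-2,1,0],0],[1,[-4,2,0],0],[1,[-5,2.5,0],0],[1,[-5,2.5,0],0],[1,[-5,2.5,0],0],[1,[-5,2.5,0],0]])

```text
t: 19.58
ee_pos: [426.5, 30.5, 91.4]
orientation: [-0.701, -3.062, 0.0]
ft_force: [0.9, -1.1, -0.8]
width: 0.2
grasp_force: 0.7
```

>>> servo_tool(plan=[[1,[-2,1,0],0],[1,[-4,2,0],0],[1,[-4,2,0],0],[1,[-4,2,0],0]])

```text
t: 19.92
ee_pos: [426.8, 31.4, 92.0]
orientation: [0.697, 3.055, 0.0]
ft_force: [12.3, -13.6, -11.4]
width: 0.9
grasp_force: 8.7
```

That is the end stop. Backing off from the lip and rising.

>>> servo_tool(plan=[[1,[5,-2.5,0],0],[1,[14,-7,0],0],[1,[22,-11,0],0],[1,[22,-11,0],0],[1,[22,-11,30],0],[1,[22,-11,70],0],[1,[10,-11,110],0],[1,[-30,-11,140],0],[1,[-40,-11,140],0],[1,[-40,-11,140],0]])

```text
t: 20.75
ee_pos: [380.2, 21.7, 232.9]
orientation: [0.701, 3.061, 0.001]
ft_force: [-0.3, 0.1, -0.7]
width: 0.8
grasp_force: 0.0
```

```bash
python3 - <<'E'
from h import *
o=ctrl.get_obs(); t=ctrl.get_image('top'); s=ctrl.get_image('side'); print(o['t'],o['ee_pos'])
c=np.array([599,-54]); x=np.array([.898,-.440]); y=np.array([.440,.898])
for n,q in [('lip top out',(-207.5,-40,105)),('lip',(-207.5,40,105)),('fin',(0,-85,55)),('finend',(0,-135,55))]:
    print(n,(proj('side',(*(c+q[0]*x+q[1]*y),q[2]))-[250,190])*[2.2,2.2],(proj('top',(*(c+q[0]*x+q[1]*y),q[2]))-[290,170])*[3,3]+[400,0])
cv2.imwrite('pics/f.png',np.hstack([cv2.resize(s[190:360,250:432],(400,374),interpolation=cv2.INTER_CUBIC),cv2.resize(t[170:295,290:423],(400,374),interpolation=cv2.INTER_CUBIC)]))
E
```

```text
20.75 [380.19600394  21.67557636 232.88848221]
lip top out [ 55.65044166 155.61221477] [526.16990834 360.36577852]
lip [ 52.69178686 118.87564299] [442.3983705  321.94511877]
fin [253.23580328 203.76882702] [662.16365844 171.83338938]
finend [262.82518849 230.69176814] [712.2747774  194.56725011]
```

View pics/f.png

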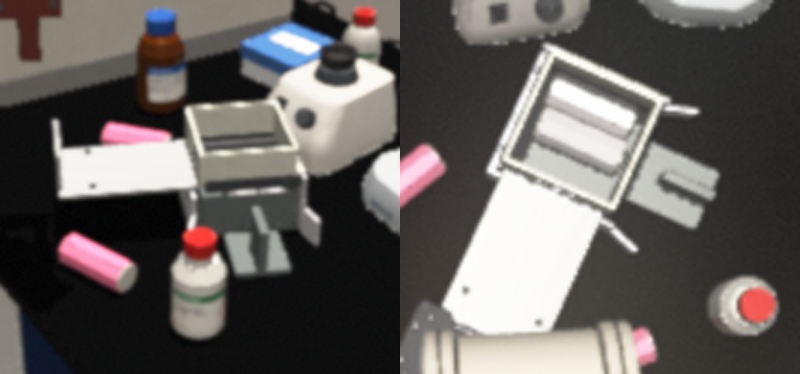

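The final view shows the gate at its stop with the lip at the predicted (55,120-155), the fin and tongue in the home position, and both canisters side by side down in the nest. The moved bottle is upright at (200,290). Handing in.

```bash
python3 -c "
from workcell import ctrl; print(ctrl.close_job())"
```

```text
the job is handed in; nothing more can be done
None
```

I handed the job in with the cassette home, the gate at its end stop, both canisters in the nest and the blocking red-capped bottle standing upright out of the way; the hand-in gave no verdict, so this rests on the last camera pictures and the force readings.

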